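# Shake desiccant tablets over the dryer pan and lower the hood

### The arm

A 6-joint arm with a two-finger parallel gripper is mounted at the origin on a cart in front of the work surface, level with it; the furniture and walls round the work are solid. World frame = base frame: x ahead of the robot, y to its left, z up, the work surface at z = 0. Lengths are in mm, angles in rad, forces in N, time in s.
With the tool pointing down it reaches from about 350 to 875 mm from the base axis. Payload 4.2 kg.
Tool frame: the origin (TCP) lies midway between the tips of the shut fingers; the grasp point (between the pads) lies 19 mm behind it; z points along the fingers, y is the direction in which the jaws open and shut (so a half turn about z gives the same grasp; the last joint's range is limited). The gripper opens to 85 mm and grips with 20 to 120 N. Pads are 22 mm wide; open, the fingers measure 114 mm over their backs; the gripper's body (76 mm by 85 mm) begins 54 mm behind the grasp point. The pads swing forward as they close: fully open they stand 13 mm farther back than shut.
Start: joints at [-0.915, 0.385, 0.008, 0, -1.194, -0.259], TCP at [241.556, -576.411, 231.312] pointing down, gripper open.
Joint ranges: [-3.14, 3.14], [-1.21, 2.06], [-1.07, 1.41], [-3.16, 2.05], [-2.99, -0.16], [-3.1, 3.1]. Speed limits (rad/s): [2.79, 2.79, 3.14, 3.14, 3.14, 3.14].

### API

Orientations are given as a unit quaternion [x, y, z, w].
In Python, from bench import read_state, get_image, job_done, search_frame, regions_of gives the robot as it stands.
- The arm moves only by the tool servo_tool, never from a script. Its arguments are lists of equal length, an entry for each row: "turn": the turn, a rotation vector about the world's x, y, z in rad, a list of three; "dp": the shift along the world's x, y, z in m, a list of three; "fingers": the finger opening in m, from 0 to 0.0854. In form: {"turn": [[rx, ry, rz], ...], "dp": [[tx, ty, tz], ...], "fingers": [fingers, ...]}. A call has exactly 5 rows; each row shifts and turns the pose as measured when the row begins; what a row does not reach is not made up. A row lasts 1/8 s, in which the tool goes at most 62.5 mm and 10.7 degrees, less where a joint would pass 70% of its speed; a pose out of reach is approached as far as the arm can. A call is refused whole if a number of a shift passes 0.0625 or a number of a turn 0.188, either way. A call with a gripper value outside its range is refused whole. The fingers move at their own pace and stop on an object; the grip force is fixed at half the most. Time passes only in rows, so rows that do not move let the fingers close, or fill a call up. It gives the time, the measured TCP pose, the force and the opening at its end, in the units of the state.
- read_state(): the state, without advancing time (a new reading comes with each control period).
- get_image(name): name is "side" or "top" or "wrist"; returns a dict with "img" (400x640x3 uint8, red, green, blue), "vfov" (degrees; the focal length in pixels is half the picture's height over the tangent of half this angle, whatever the lens; pixels are square), "cx", "cy" (the principal point, pixels), "k1" (the pictures are not rectified: a ray, as slopes to the right and down, at radius r is drawn at 1 + k1 r^2 times it, then the intrinsics apply), "world_from_camera" (4x4, takes a point from camera to world coordinates); the wrist camera has in their place "mount" (4x4, takes a point from camera to tool coordinates, whose origin is the TCP and whose axes are the flange's). Camera axes: x right, y down, z forward; pixel columns grow to the right and rows downward; lengths in mm; the calibration is good to about 2 mm. A picture is of the moment at which its call begins: read the wrist's pose just before it. There is no depth.
- job_done(): hands the job in, once; it reports no verdict.
Trained networks look in the newest picture that a camera, given by its name, has taken for a name from the list of things; names that differ only in an ending like _2 or _b are one class to them, and where a whole thing is asked for, a point or a joint stands for the part that bears it (a point fixed in the world has none). Each returns a list of dicts, best first, with "score" (0 to 1); they miss things now and then, are a little off and sometimes report something else, mostly with a low value. They report only what shows in the picture. A call takes as long as a camera call.
- search_frame(query, camera): "box" ([left, top, width, height] in pixels, round what is visible of it).
- regions_of(query, camera): "region" (400x640 bool, what is visible of it) and "box" ([left, top, width, height] in pixels, round what is visible of it).
The state is a dict: "clock": time; "joints": joint angles; "joint_vel": joint speeds; "joint_efforts": joint torques, N m; "position": TCP position; "ee_rot": TCP orientation; "contact_force": force on the tool from outside, world axes, zero at the start; "wrist_torque": the same for the moment, N m; "gripper_width": finger opening in mm.
Only numpy, scipy, OpenCV 4.12 (cv2) and the standard library are available. Lean on these libraries where they do the work, as an engineer would, in place of code of your own. Each camera call takes 0.05 s, during which the arm holds its last target. There are 200 camera calls.

### The job

Regenerate the desiccant: pick up the shaker and, from close above the pan of the open infrared dryer, shake all eight tablets out of its open end so that they lie in a single layer, spread evenly over the left, middle and right of the pan. Stand the empty shaker upright on the counter again, then lower the dryer's hood gently, without letting it drop, until it is fully closed. Do not touch the tablets with the fingers, and leave the other things on the counter where they are.

Things in the scene. Friction and masses are not known exactly. Their poses are not given: they have to be found in the camera images.
- shaker: flat two-lane steel chute under a clear cover, 126 long x 55 wide x 22 high (65 with the black grip on top), loose, 0.2 kg. Origin: centre of the underside; x points out of its one open end, z up. Floor at z = 3; two lanes 23 wide (middles at y = +-12.7) with a rib 8 high between, covered to x = 44, floor to the lip at x = 63. Tablets start to slide when tilted 14 to 20 degrees, sooner when shaken
- grip (a point): centre of the shaker's grip: a straight bar 94 long (along the shaker's x, its middle at x = -18), 18 wide (y), 18 high (z), 56 above the underside on two posts; 25 free between the bar's underside and the cover. Axes as the shaker's
- mouth (a point): middle of the lip at the shaker's open end (51 wide), x points out. Axes as the shaker's
- tablet_0: white desiccant tablet 1 of 8, a round bevelled disc 20 diameter x 12 thick, 10 g; origin at its centre, z along its axis. Starts lying flat in the shaker
- tablet_1: white desiccant tablet 2 of 8, a round bevelled disc 20 diameter x 12 thick, 10 g; origin at its centre, z along its axis. Starts lying flat in the shaker
- tablet_2: white desiccant tablet 3 of 8, a round bevelled disc 20 diameter x 12 thick, 10 g; origin at its centre, z along its axis. Starts lying flat in the shaker
- tablet_3: white desiccant tablet 4 of 8, a round bevelled disc 20 diameter x 12 thick, 10 g; origin at its centre, z along its axis. Starts lying flat in the shaker
- tablet_4: white desiccant tablet 5 of 8, a round bevelled disc 20 diameter x 12 thick, 10 g; origin at its centre, z along its axis. Starts lying flat in the shaker
- tablet_5: white desiccant tablet 6 of 8, a round bevelled disc 20 diameter x 12 thick, 10 g; origin at its centre, z along its axis. Starts lying flat in the shaker
- tablet_6: white desiccant tablet 7 of 8, a round bevelled disc 20 diameter x 12 thick, 10 g; origin at its centre, z along its axis. Starts lying flat in the shaker
- tablet_7: white desiccant tablet 8 of 8, a round bevelled disc 20 diameter x 12 thick, 10 g; origin at its centre, z along its axis. Starts lying flat in the shaker
- pan (a point): centre of the floor of the dryer's aluminium pan, 50 above the counter; inside 84 (x) x 186 (y), rim 12 high. x points to the dryer's back (the hinge), y to its left, z up; so left is y > 31, right is y < -31. The dryer's base is fixed, 195 deep x 256 wide x 46 high; the pan sits 14 in front of its middle
- hinge (a point): middle of the hood's hinge axis, which runs along y (same axes as pan): 100 behind the pan's centre and 66 above the counter
- hood (a joint): hood angle in rad: 0 fully closed on its stop, grows as the front edge swings up and back; 1.66 is the open stop. It starts near upright, where it stays; lower than about 1.2 it falls shut unless held (hood 168 deep, 234 wide, 0.4 kg)
- hood_handle (a point): middle of the hood's handle, a round black bar 12 in diameter and 116 long along y, 37 clear in front of the hood's front edge (31 free gap) on two arms at its ends; 205 from the hinge axis. Closed, it is 80 above the counter and 105 in front of the pan's centre; with the hood upright it is about 271 above the counter
- beaker: plastic beaker 72 diameter x 87 high, bystander
- control_n: small white vial 24 diameter x 44 high, bystander
- stain_drop: brown dropper bottle 32 diameter x 75 high, bystander
- kit_box_2: carton 70 x 110 x 40 high, bystander
- bench_timer: bench timer 66 x 66 x 20 high, bystander

How it is judged:
By the outcome, as a careful person would: the job done as asked, in the order asked, and still so for the second after the job is handed in, with the robot touching nothing.
It also fails if it takes over 72 s, if anything falls off the work surface, if the arm or the gripper's body presses on something with over 40 N, if the wrist force passes 120 N, or if a joint passes its speed limit or range.

## Working session

There is one attempt and no reset: what is moved stays moved. The work goes in short steps, Python scripts to look and compute and a tool call to move; the robot and the scene stay as the last step left them, time stands still between calls to the robot, and variables do not carry over. Pictures are saved under pics/ and viewed, about 8 in all and at most 12, crops included, and the job is handed in when it is done.

Besides the shell and the picture viewer there is one more tool, called by a JSON object that holds its "method" and its "body". servo_tool: Moves the arm, as the interface text tells. Its arguments: {"type":"object","properties":{"turn":{"type":"array","items":{"type":"array","items":{"type":"number"}}},"dp":{"type":"array","items":{"type":"array","items":{"type":"number"}}},"fingers":{"type":"array","items":{"type":"number"}}},"required":["turn","dp","fingers"]}

```bash
ls; mkdir -p pics
cat > h.py <<'E'
import numpy as np, cv2
from bench import *
from scipy.spatial.transform import Rotation as R
def cam(n):
    s=read_state(); d=get_image(n); d['s']=s
    if 'mount' in d:
        T=np.eye(4);T[:3,:3]=R.from_quat(s['ee_rot']).as_matrix();T[:3,3]=s['position'];d['world_from_camera']=T@np.array(d['mount'])
    d['T']=np.array(d['world_from_camera']); d['f']=200/np.tan(np.radians(d['vfov'])/2); return d
def ray(d,u,v):
    x=(u-d['cx'])/d['f'];y=(v-d['cy'])/d['f'];a,b=x,y
    for _ in range(30):
        k=1+d['k1']*(a*a+b*b);a,b=x/k,y/k
    return d['T'][:3,3],d['T'][:3,:3]@np.array([a,b,1.])
def atz(d,u,v,z):
    o,r=ray(d,u,v);return o+r*(z-o[2])/r[2]
def proj(d,p):
    q=np.linalg.inv(d['T'])@np.append(p,1);a,b=q[0]/q[2],q[1]/q[2];k=1+d['k1']*(a*a+b*b)
    return d['cx']+d['f']*a*k,d['cy']+d['f']*b*k
def save(d,n,crop=None,s=1):
    im=d['img'][:,:,::-1]
    if crop: l,t,w,h=crop;im=im[t:t+h,l:l+w]
    cv2.imwrite('pics/'+n,cv2.resize(im,None,fx=s,fy=s,interpolation=cv2.INTER_CUBIC))
E
python3 - <<'E'
from h import *
ims=[]
for c in ['top','side','wrist']:
    d=cam(c);save(d,c+'0.png');ims.append(d['img'])
    print(c,d['vfov'],d['k1'],d['cx'],d['cy'],d['T'].round(2).tolist())
    for q in ['shaker','grip','pan','hood','hood_handle','tablet_0','beaker','kit_box_2','bench_timer','control_n','stain_drop']:
        print(q,[(np.round(r['box']).tolist(),round(r['score'],2)) for r in search_frame(q,c)[:2]])
print(read_state())
E
```

```text
pics
top 51.897423744220646 0.0008480262331566707 315.8353846328308 197.58682365753378 [[0.01, -0.98, 0.19, 322.96], [-1.0, -0.01, -0.04, 152.43], [0.04, -0.19, -0.98, 1011.16], [0.0, 0.0, 0.0, 1.0]]
shaker [([188.0, 219.0, 60.0, 36.0], 0.57)]
grip [([189.0, 219.0, 59.0, 39.0], 0.61)]
pan [([250.0, 80.0, 137.0, 164.0], 0.66), ([164.0, 175.0, 45.0, 50.0], 0.17)]
hood [([250.0, 82.0, 77.0, 121.0], 0.97)]
hood_handle [([251.0, 80.0, 78.0, 124.0], 0.81)]
tablet_0 []
beaker []
kit_box_2 [([164.0, 175.0, 45.0, 50.0], 0.81)]
bench_timer [([225.0, 157.0, 15.0, 17.0], 0.67), ([169.0, 274.0, 39.0, 38.0], 0.61)]
control_n [([388.0, 131.0, 12.0, 9.0], 0.62)]
stain_drop [([227.0, 157.0, 12.0, 17.0], 0.5)]
side 55.56610683466812 -0.01357654203167907 317.16434218460483 200.16670451045204 [[-0.86, -0.28, 0.43, 87.4], [-0.52, 0.49, -0.7, 827.42], [-0.01, -0.83, -0.56, 633.53], [0.0, 0.0, 0.0, 1.0]]
shaker [([272.0, 264.0, 61.0, 46.0], 0.84)]
grip [([275.0, 264.0, 59.0, 44.0], 0.68)]
pan [([248.0, 124.0, 119.0, 121.0], 0.8)]
hood [([247.0, 123.0, 65.0, 104.0], 0.93)]
hood_handle [([245.0, 121.0, 65.0,
[... 615 characters left out ...]
clock': 1.8, 'joints': array([-9.15415997e-01,  3.84719340e-01,  7.92373141e-03,  2.58166136e-05,
       -1.19402360e+00, -2.58643545e-01]), 'joint_vel': array([ 0.00145412,  0.00050975, -0.00126062,  0.00029841,  0.0007562 ,
        0.00012837]), 'joint_efforts': array([-3.75196087e-04, -3.92081738e+01,  1.88616318e+01,  4.19062972e+00,
       -3.30290122e-04,  7.62550599e-06]), 'position': array([ 241.54535193, -576.42460496,  231.31353502]), 'ee_rot': array([-1.97074639e-01,  9.80388487e-01,  4.97053124e-06, -1.58196544e-05]), 'contact_force': array([ 0.08154265, -0.17339429, -0.28548931]), 'wrist_torque': array([-0.01687574, -0.00128779,  0.06064674]), 'gripper_width': 85.47171725585791}
```

```bash
python3 -c "
import cv2,numpy as np
a=cv2.imread('pics/top0.png');b=cv2.imread('pics/side0.png')
cv2.imwrite('pics/m0.png',cv2.resize(np.vstack([a,b]),(480*2*5//6,600*5//5)) if 0 else np.vstack([a,b])[:, :])"
```

```text
(no output)
```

View pics/top0.png

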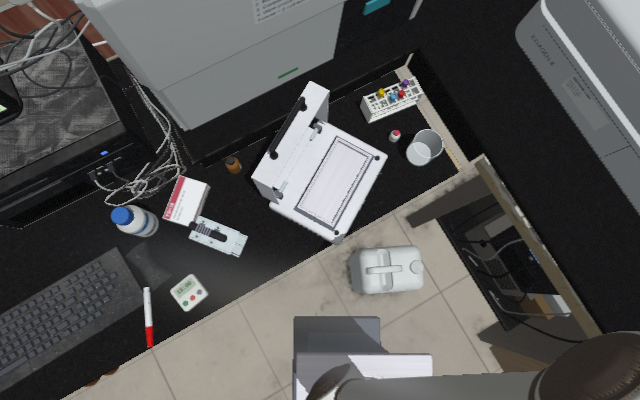

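View pics/side0.png

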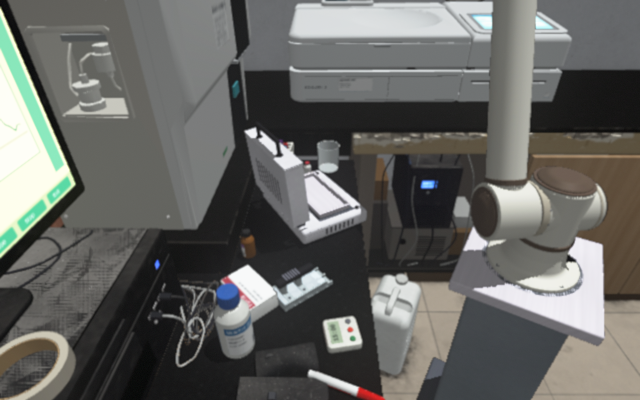

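Run:
```python
from h import *
d=cam('top');save(d,'top1.png',(160,70,240,190),3.3)
print(atz(d,217,235,56),atz(d,335,180,50))
```

```text
[419.67885488 344.91747166  56.        ] [555.96013692  71.2113912   50.        ]
```

View pics/top1.png

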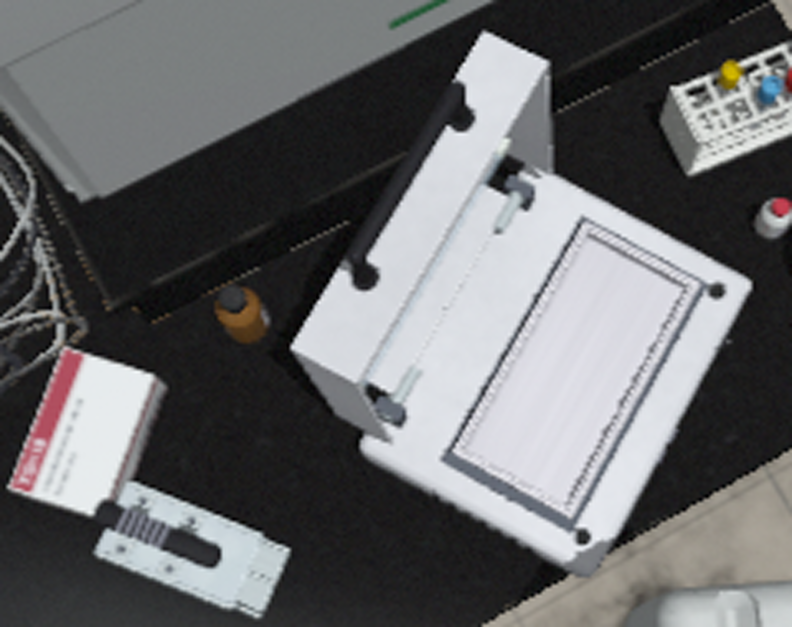

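Run:
```python
from h import *
d=cam('top')
def c(u,v,z): return atz(d,160+(u+.5)/3.3-.5,70+(v+.5)/3.3-.5,z)
P=[c(*p,62) for p in [(585,218),(703,285),(572,528),(445,458)]]
print('rim',np.round(P,1),[np.linalg.norm(P[i]-P[(i+1)%4]).round(1) for i in range(4)],np.mean(P,0))
for a,b in [(0,3),(1,2)]:
    e=P[b]-P[a];print(np.degrees(np.arctan2(e[1],e[0])))
g=[c(*p,62) for p in [(103,512),(217,555)]];print('grip',np.round(g,1),np.linalg.norm(g[0]-g[1]),np.mean(g,0),np.degrees(np.arctan2(*(g[1]-g[0])[1::-1])))
for z in (22,3): print('lip',[c(*p,z).round(1) for p in [(285,545),(258,617)]])
print('rear',[c(*p,22).round(1) for p in [(127,482),(97,553)]])
h=[c(*p,271) for p in [(459,92),(355,272)]];print('handle',np.round(h,1),np.mean(h,0),np.linalg.norm(h[0]-h[1]),np.degrees(np.arctan2(*(h[1]-h[0])[1::-1])))
s=cam('side')
for q in ['shaker','grip']:
    for n in ['top','side']:
        for r in regions_of(q,n)[:1]:
            m=r['region'].astype(np.uint8); print(q,n,m.sum(),cv2.minAreaRect(np.argwhere(m)[:,::-1].astype(np.float32)))
```

```text
rim [[663.8  67.3  62. ]
 [614.1 -19.2  62. ]
 [434.4  77.2  62. ]
 [483.2 167.3  62. ]] [np.float64(99.8), np.float64(203.9), np.float64(102.5), np.float64(206.5)] [548.87148497  73.15248182  62.        ]
151.03375747624187
151.80225434614704
grip [[441.9 404.5  62. ]
 [412.8 324.3  62. ]] 85.35240581204347 [427.3286935  364.37927388  62.        ] -109.93082576541002
lip [array([424.3, 282.9,  22. ]), array([372.4, 300.1,  22. ])]
lip [array([426.3, 285.4,   3. ]), array([373.3, 302.9,   3. ])]
rear [array([469.1, 399.2,  22. ]), array([417.1, 417.5,  22. ])]
handle [[664.5 159.5 271. ]
 [554.  216.7 271. ]] [609.22583149 188.13048934 271.        ] 124.42655286094742 152.63214529007234
shaker top 1394 ((215.7569122314453, 235.1187744140625), (59.800777435302734, 25.79511260986328), 21.447736740112305)
shaker side 1592 ((300.7594909667969, 283.9670104980469), (32.92658996582031, 57.500118255615234), 60.945396423339844)
grip top 1323 ((215.52212524414062, 235.1681365966797), (58.646026611328125, 25.073911666870117), 22.2490234375)
grip side 1614 ((300.3923034667969, 284.0615234375), (32.99323654174805, 56.93193817138672), 60.255123138427734)
```

{"method": "servo_tool", "body": {"turn": [[0,0,0.16],[0,0,0.16],[0,0,0.16],[0,0,0.16],[0,0,0.16]], "dp": [[0.025,0.057,0],[0.025,0.057,0],[0.025,0.057,0],[0.025,0.057,0],[0.025,0.057,0]], "fingers": [0.0854,0.0854,0.0854,0.0854,0.0854]}}

```text
clock: 2.78
position: [366.5, -290.4, 230.4]
ee_rot: [-0.571, 0.821, -0.001, 0.0]
contact_force: [2.2, 0.2, -0.2]
gripper_width: 85.4
```

{"method": "servo_tool", "body": {"turn": [[0,0,0],[0,0,0],[0,0,0],[0,0,0],[0,0,0]], "dp": [[0.005,0.06,0],[0.005,0.06,0],[0,0.06,0],[0,0.06,0],[0,0.06,0]], "fingers": [0.0854,0.0854,0.0854,0.0854,0.0854]}}

```text
clock: 3.4
position: [377.9, 18.9, 232.4]
ee_rot: [-0.571, 0.821, -0.003, 0.003]
contact_force: [2.2, 1.3, 0.0]
gripper_width: 85.4
```

{"method": "servo_tool", "body": {"turn": [[0,0,0],[0,0,0],[0,0,0],[0,0,0],[0,0,0]], "dp": [[0.0,0.062,0],[0.0,0.062,0],[0.005,0.062,0],[0.02,0.062,-0.02],[0.025,0.062,-0.03]], "fingers": [0.0854,0.0854,0.0854,0.0854,0.0854]}}

```text
clock: 4.03
position: [420.8, 318.6, 193.7]
ee_rot: [-0.574, 0.819, -0.002, 0.01]
contact_force: [0.3, 0.2, 0.4]
gripper_width: 85.4
```

Run:
```python
from h import *
d=cam('wrist');save(d,'w1.png');print(d['s']['position'],d['s']['ee_rot'])
for q in ['shaker','grip','tablet_0']:
    print(q,[(np.round(r['box']).tolist(),round(r['score'],2)) for r in search_frame(q,'wrist')[:9]])
for x in (29,-65):
    p=np.array([421.5,350.5])+x*np.array([-.352,-.936]);print(proj(d,[*p,65]))
```

```text
[420.79898154 318.6400115  193.67683149] [-0.57421708  0.81863345 -0.00206259  0.01047676]
shaker [([308.0, 149.0, 54.0, 128.0], 0.63)]
grip [([308.0, 146.0, 54.0, 129.0], 0.84)]
tablet_0 []
(np.float64(334.4310828203128), np.float64(190.27671648663255))
(np.float64(332.0799565037124), np.float64(275.19671603226044))
```

View pics/w1.png

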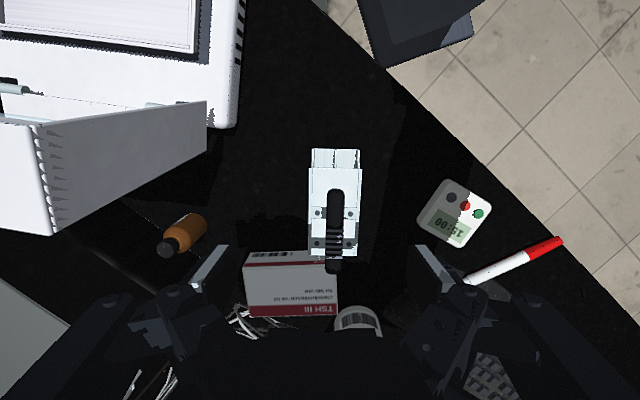

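{"method": "servo_tool", "body": {"turn": [[0,0,0],[0,0,0],[0,0,0],[0,0,0],[0,0,0]], "dp": [[0.002,0.03,-0.03],[0.001,0.008,-0.03],[0,0,-0.03],[0,0,-0.02],[0,0,0]], "fingers": [0.0854,0.0854,0.0854,0.0854,0.0854]}}

```text
clock: 4.85
position: [424.5, 352.3, 86.6]
ee_rot: [-0.572, 0.82, -0.001, 0.013]
contact_force: [-0.1, 0.2, 0.8]
gripper_width: 85.5
```

{"method": "servo_tool", "body": {"turn": [[-0.015,0.021,0],[0,0,0],[0,0,0],[0,0,0],[0,0,0]], "dp": [[-0.001,0.004,-0.015],[0,0,-0.015],[0,0,-0.014],[0,0,-0.005],[0,0,0]], "fingers": [0.0854,0.0854,0.0854,0.0854,0.06]}}

```text
clock: 5.48
position: [424.7, 357.1, 37.7]
ee_rot: [-0.572, 0.82, -0.0, 0.003]
contact_force: [0.1, 0.0, 0.2]
gripper_width: 70.0
```

{"method": "servo_tool", "body": {"turn": [[0,0,0],[0,0,0],[0,0,0],[0,0,0],[0,0,0]], "dp": [[0,0,0],[0,0,0],[0,0,0],[0,0,0],[0,0,0]], "fingers": [0.04,0.02,0,0,0]}}

```text
clock: 6.1
position: [424.7, 357.6, 38.4]
ee_rot: [-0.572, 0.82, -0.0, 0.003]
contact_force: [0.6, 0.1, -1.6]
gripper_width: 17.1
```

{"method": "servo_tool", "body": {"turn": [[0,0,0],[-0.03,0.011,0],[-0.04,0.015,0],[-0.03,0.011,0],[0,0,0]], "dp": [[0,0,0.01],[0,0,0.025],[0,0,0.035],[0,0,0.035],[0,0,0.02]], "fingers": [0,0,0,0,0]}}

```text
clock: 6.72
position: [422.2, 354.1, 165.6]
ee_rot: [-0.571, 0.819, -0.032, -0.046]
contact_force: [0.1, -0.0, -4.0]
gripper_width: 17.0
```

{"method": "servo_tool", "body": {"turn": [[0,0,0],[0,0,0.05],[0,0,0.1],[0,0,0.15],[0,0,0.17]], "dp": [[-0.002,-0.01,0],[-0.005,-0.025,0],[-0.007,-0.035,0],[-0.008,-0.04,0],[-0.008,-0.04,0]], "fingers": [0,0,0,0,0]}}

```text
clock: 7.35
position: [388.6, 197.8, 162.6]
ee_rot: [0.75, -0.658, 0.041, 0.04]
contact_force: [0.9, 0.2, -2.3]
gripper_width: 17.0
```

{"method": "servo_tool", "body": {"turn": [[0,0,0.18],[0,0,0.18],[0,0,0.18],[0,0,0.18],[0,0,0.13]], "dp": [[-0.004,-0.02,0],[-0.002,-0.012,0],[0.006,-0.008,0],[0.01,-0.006,0],[0.015,-0.008,0]], "fingers": [0,0,0,0,0]}}

```text
clock: 7.98
position: [404.9, 131.1, 156.9]
ee_rot: [0.959, -0.278, 0.052, 0.026]
contact_force: [0.5, -0.6, -3.2]
gripper_width: 17.1
```

Run:
```python
from h import *
s=read_state();M=R.from_quat(s['ee_rot']).as_matrix();print(s['position'],M.round(3).tolist(),np.degrees(np.arctan2(M[1,0],M[0,0])))
d=cam('wrist');save(d,'w2.png')
for q in ['shaker','pan','tablet_0']:
    print(q,[(np.round(r['box']).tolist(),round(r['score'],2)) for r in search_frame(q,'wrist')[:9]])
```

```text
[404.92852546 131.07025138 156.93873565] [[0.84, -0.536, 0.085], [-0.531, -0.844, -0.078], [0.114, 0.02, -0.993]] -32.31817036478274
shaker [([266.0, 115.0, 113.0, 217.0], 0.65), ([0.0, 218.0, 98.0, 118.0], 0.56), ([0.0, 0.0, 386.0, 214.0], 0.44)]
pan [([2.0, 0.0, 385.0, 217.0], 0.66)]
tablet_0 []
```

View pics/w2.png

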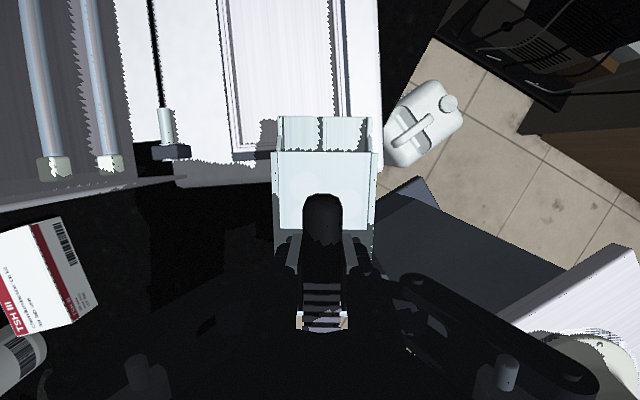

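{"method": "servo_tool", "body": {"turn": [[0,0,0.02],[0,0,0.02],[0,0,0.02],[0,0,0],[0,0,0]], "dp": [[0.007,-0.003,0],[0.013,-0.005,0],[0.017,-0.007,0],[0.018,-0.007,-0.003],[0.018,-0.007,-0.005]], "fingers": [0,0,0,0,0]}}

```text
clock: 8.8
position: [479.1, 102.4, 148.4]
ee_rot: [0.966, -0.251, 0.052, 0.024]
contact_force: [-0.3, -0.5, -3.4]
gripper_width: 16.9
```

{"method": "servo_tool", "body": {"turn": [[0,0,0],[0,0,0],[0,0,0],[0,0,0],[0,0,0]], "dp": [[0.018,-0.007,-0.004],[0.017,-0.007,-0.004],[0.014,-0.005,-0.003],[0.009,-0.004,0],[0.005,-0.002,0]], "fingers": [0,0,0,0,0]}}

```text
clock: 9.43
position: [546.0, 75.6, 135.5]
ee_rot: [0.966, -0.251, 0.051, 0.025]
contact_force: [-0.4, 0.7, -3.3]
gripper_width: 17.2
```

```bash
cat >> h.py <<'E'
def info():
    s=read_state();M=R.from_quat(s['ee_rot']).as_matrix();p=np.array(s['position'])
    x=M[:,0];lip=p+M@np.array([71,0,37.]);e=lip[:2]-[549,73]
    print('t',round(s['clock'],2),'tcp',p.round(1),'pitch',np.degrees(-np.arcsin(x[2])).round(1),'roll',np.degrees(np.arcsin(M[2,1])).round(1),'yaw',np.degrees(np.arctan2(x[1],x[0])).round(1),'lip',lip.round(1),'pan x,y',(e@[.479,.878]).round(1),(e@[-.878,.479]).round(1),'F',np.round(s['contact_force'],1))
E
python3 - <<'E'
from h import *
info()
d=cam('wrist');save(d,'w3.png')
# predicted pan inner corners
for sx in(-42,42):
  for sy in (-93,93):
    p=np.array([549,73])+sx*np.array([.479,.878])+sy*np.array([-.878,.479]);print(sx,sy,np.round(proj(d,[*p,62]),0))
E
```

```text
t 9.43 tcp [546.   75.6 135.5] pitch -6.4 roll 1.3 yaw -29.0 lip [610.8  38.6 106.7] pan x,y -0.6 -70.8 F [-0.4  0.7 -3.3]
-42 -93 [375.  91.]
-42 93 [370. 319.]
42 -93 [262.  92.]
42 93 [272. 321.]
```

View pics/w3.png

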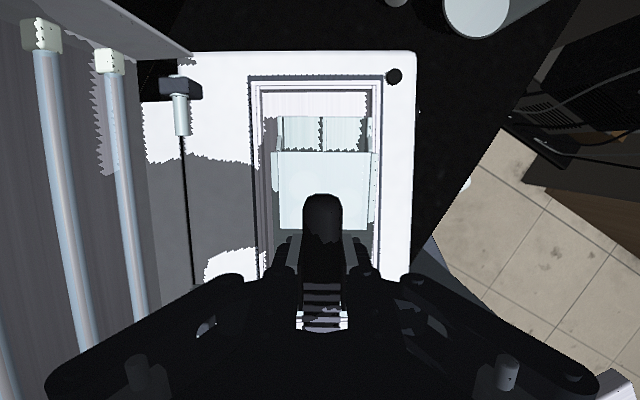

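{"method": "servo_tool", "body": {"turn": [[0.031,0.056,0],[0.031,0.056,0],[0.031,0.056,0],[0.031,0.056,0],[0.031,0.056,0]], "dp": [[-0.0015,0.0005,-0.002],[-0.0015,0.0005,-0.002],[-0.0015,0.0005,-0.002],[-0.0015,0.0005,-0.002],[-0.0015,0.0005,-0.002]], "fingers": [0,0,0,0,0]}}

```text
clock: 10.1
position: [537.1, 79.8, 127.1]
ee_rot: [0.963, -0.246, -0.107, -0.017]
contact_force: [0.2, 0.2, -3.7]
gripper_width: 16.9
```

```bash
cat >> h.py <<'E'
def look(n):
    info(); d=cam('wrist');save(d,n+'.png');np.save('pics/%s.npy'%n,d['img'])
    M=R.from_quat(d['s']['ee_rot']).as_matrix();p=np.array(d['s']['position'])
    for r in search_frame('tablet_0','wrist'):
        b=r['box'];u,v=b[0]+b[2]/2,b[1]+b[3]/2;q=atz(d,u,v,58)[:2]-[549,73];
        print(' w',np.round(b).astype(int).tolist(),round(r['score'],2),'pan',(q@[.479,.878]).round(),(q@[-.878,.479]).round())
    d=cam('top');save(d,n+'t.png')
    for r in search_frame('tablet_0','top'):
        b=r['box'];u,v=b[0]+b[2]/2,b[1]+b[3]/2;q=atz(d,u,v,58)[:2]-[549,73]
        print(' t',np.round(b).astype(int).tolist(),round(r['score'],2),'pan',(q@[.479,.878]).round(),(q@[-.878,.479]).round())
    a=np.load('pics/'+n+'.npy').astype(int)[112:155,270:380];print(' lipdiff',(abs(a-cv2.imread('pics/w3.png')[:,:,::-1].astype(int)[112:155,270:380]).max(2)>40).sum())
E
python3 -c "
from h import *
look('p0')"
```

```text
t 10.1 tcp [537.1  79.8 127.1] pitch 12.4 roll 1.1 yaw -28.7 lip [590.6  49.6  75.7] pan x,y -0.6 -47.7 F [ 0.2  0.2 -3.7]
 t [225, 156, 12, 18] 0.63 pan 236.0 85.0
 t [390, 130, 10, 11] 0.5 pan -73.0 -176.0
 lipdiff 2135
```

{"method": "servo_tool", "body": {"turn": [[0.01,0.018,0],[0,0,0],[0,0,0],[0,0,0],[0,0,0]], "dp": [[0.005,-0.003,0],[-0.005,0.003,0],[0.005,-0.003,0],[-0.005,0.003,0],[0,0,0]], "fingers": [0,0,0,0,0]}}

```text
clock: 10.92
position: [536.3, 80.0, 127.5]
ee_rot: [0.963, -0.245, -0.115, -0.019]
contact_force: [-0.5, -0.7, -3.4]
gripper_width: 17.0
```

```bash
python3 -c "
from h import *
look('p1')"
```

```text
t 10.93 tcp [536.3  80.  127.5] pitch 13.4 roll 1.1 yaw -28.7 lip [589.   50.3  75.1] pan x,y -0.8 -46.0 F [-0.5 -0.7 -3.4]
 t [248, 132, 62, 62] 0.64 pan 139.0 25.0
 lipdiff 2300
```

View pics/p1.png

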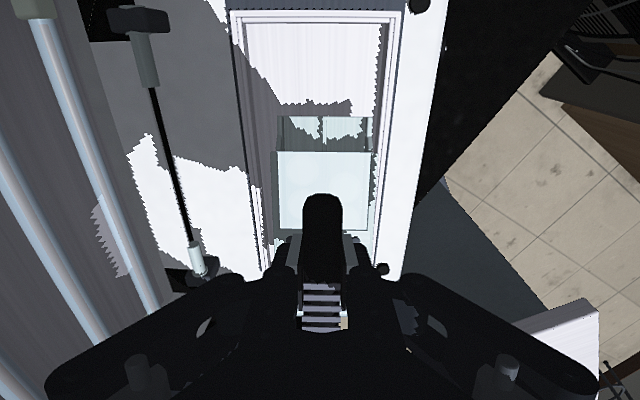

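{"method": "servo_tool", "body": {"turn": [[0.017,0.031,0],[0,0,0],[0,0,0],[0,0,0],[0,0,0]], "dp": [[0.005,-0.003,0],[-0.006,0.003,0],[0.005,-0.003,0],[-0.006,0.003,0],[0,0,0]], "fingers": [0,0,0,0,0]}}

```text
clock: 11.75
position: [533.8, 80.2, 127.6]
ee_rot: [0.96, -0.244, -0.132, -0.024]
contact_force: [1.1, 0.2, -3.7]
gripper_width: 17.0
```

```bash
cat >> h.py <<'E'
def cmp(a,b):
    A=cv2.imread('pics/%s.png'%a,0).astype(int);B=cv2.imread('pics/%s.png'%b,0).astype(int)
    for v in range(104,240,8):
        print(v,' '.join('%4d'%(B[v:v+8,u:u+8].mean()-A[v:v+8,u:u+8].mean()) for u in range(272,376,8)),'|',' '.join('%3d'%B[v:v+8,u:u+8].mean() for u in range(272,376,8)))
E
python3 -c "
from h import *
look('p2');cmp('p1','p2')"
```

```text
t 11.75 tcp [533.8  80.2 127.6] pitch 15.4 roll 1.1 yaw -28.7 lip [584.9  51.4  73. ] pan x,y -1.8 -41.9 F [ 1.1  0.2 -3.7]
 w [284, 123, 30, 26] 0.85 pan 13.0 -23.0
 lipdiff 2784
104    0    0   -6   -1    0   -3   -3   -3    0  -12  -18    0  -29 | 100 102  99  98  98 100  99  97  97  99 222 242 174
112    0    0  -37  -14   -1    3   -2   -3   -2  -14   -1   -3   -8 |  98  91  97 133 147 137 129 146 145 146 226 191 168
120    0    0  -33 -112  -49  -16    2   -2   -2  -25   -5   15   -6 |  96  83  95 105 169 187 175 219 219 197 216 117 163
128   -1    5   29   22  -50  -46   -8  -56 -102 -121  -72   -1   -8 |  96  89 119 123 122 146 169 165 119  91 132 115 157
136    0   17   30   30   30  -24   -9  -40  -40    0  -16    0   -5 |  93  95 121 122 122 102 138  91  91  92  90  85 116
144    0    7   26   27   25    4   -1    7   22   21    5    0  -16 |  95  91 121 119 118  94  84  95 110 110  93  81  95
152    0    0    0   -1   -2   -1   -1    1    2    2    1   -1    8 | 127 227 230 232 231 232 232 236 233 233 232 223 163
160    0    0   -2   -2   -3   -2   -1    1    2    2    1 
[... 470 characters left out ...]
1   -1    0    0   -1   -1   38 | 102 226 228 230 162  62  50  90 207 236 235 234 172
200    0    0   -1    0    0    0    0    0    0    0    0   -2   26 |  96 227 231 228  24  11  12  11  91 236 234 234 205
208    0    0    0    0    0    0    0    0    0   -3   -2   -1    9 |  91 229 232 193  11  12  12  12  48 233 233 227 217
216    0    0    3    1    0    0    0    0    0   -1   -3    0    6 |  85 229 232 191  10  12  12  11  52 236 234 219 222
224    0    0    0   -1    0    0    0    0    0    2   -1   -1   -1 |  85 166 170 142  11  12  12  12  49 212 215 203 226
232   18    1    0    0    0    0    0    0    0    3    7    0  -24 | 118  81  66  58  11  12  12  11  25 109 179 234 205
```

{"method": "servo_tool", "body": {"turn": [[0,0,0],[0,0,0],[0,0,0],[0,0,0],[0,0,0]], "dp": [[0.006,-0.003,0],[0.006,-0.003,0],[-0.005,0.003,0],[0.005,-0.003,0],[0,0,0]], "fingers": [0,0,0,0,0]}}

```text
clock: 12.58
position: [547.8, 73.4, 127.4]
ee_rot: [0.96, -0.244, -0.132, -0.024]
contact_force: [-0.3, 0.9, -2.9]
gripper_width: 17.1
```

```bash
python3 -c "
from h import *
look('p3');cmp('p1','p3')" | head -15
```

```text
t 12.57 tcp [547.8  73.4 127.4] pitch 15.4 roll 1.1 yaw -28.7 lip [598.9  44.6  73. ] pan x,y -1.0 -57.4 F [-0.3  0.9 -2.9]
 w [283, 115, 34, 32] 0.65 pan 13.0 -42.0
 w [328, 132, 34, 19] 0.58 pan -17.0 -34.0
 lipdiff 2721
104   -3   -5   -8   -3   -2   -6   -6   -4    0  -16  -24    0    3 |  97  97  97  96  96  96  96  96  98  95 216 241 207
112   -3   -1  -19   17  -11   -7    0   -5   -4  -11   -2   -2   16 |  96  90 115 165 137 126 131 144 143 150 225 192 193
120   -2    8   -9  -15   11  -18   -2   -3  -14  -13   -2   20    3 |  94  92 120 202 230 186 170 218 208 210 219 123 173
128   -2   15   29   19  -29  -42  -11  -94 -126 -116  -91  -18   -4 |  94  99 119 120 144 150 165 127  95  96 113  98 160
136   -2    3   24   26   21  -33  -14  -29   50   38  -10   -1   -4 |  92  81 114 118 112  92 133 102 182 130  97  83 116
144   -2   -1    0    4    1   -1   -2   41   30   28   21   -1   -4 |  93  82  95  97  93  88  83 129 119 117 110  81 107
152   -1   -2   -1   -1   -2   -3   -3    0    0    0   -1   -3  -11 | 125 225 229 232 230 230 230 234 231 231 229 221 142
160   -1   -1   -1   -2   -2   -3   -3   -2    0    0   -2   -3    0 | 121 226 230 231 231 229 228 230 232 233 231 230 137
168   -2    0   -2   -2   -2   -3   -2   -2   -1   -2   -2   -2   -2 | 115 226 230 231 231 229 228 230 231 232 231 230 153
176   -2   -2   -2   -2   -3   -3   -2   -1   -2   -2   -3   -2   -6 | 110 224 229 231 230 228 228 232 234 234 233 231 131
184   -1   -2   -2   -2   -3   -2   -2   -1   -2   -2   -3   -3   27 | 105 224 226 228 227 229 229 233 234 234 234 231 149
```

{"method": "servo_tool", "body": {"turn": [[0.008,0.014,0],[0,0,0],[0,0,0],[0,0,0],[0,0,0]], "dp": [[-0.007,0.004,0],[0.007,-0.004,0],[-0.007,0.004,0],[0.007,-0.004,0],[0,0,0]], "fingers": [0,0,0,0,0]}}

```text
clock: 13.4
position: [547.5, 73.7, 127.7]
ee_rot: [0.959, -0.243, -0.14, -0.026]
contact_force: [-0.4, 0.1, -3.3]
gripper_width: 17.0
```

```bash
python3 -c "
from h import *
look('p4');cmp('p1','p4')" | head -11
```

```text
t 13.4 tcp [547.5  73.7 127.7] pitch 16.3 roll 1.0 yaw -28.6 lip [597.8  45.5  72.2] pan x,y -0.8 -56.0 F [-0.4  0.1 -3.3]
 w [324, 107, 38, 36] 0.9 pan -16.0 -45.0
 w [284, 123, 31, 29] 0.74 pan 13.0 -36.0
 w [332, 143, 21, 11] 0.65 pan -17.0 -28.0
 w [283, 68, 31, 32] 0.57 pan 13.0 -71.0
 lipdiff 2742
104   -3   -5   -8   -4   -2   -5   -5   -3   33   39  -36    0   20 |  97  97  96  94  96  97  97  98 131 151 204 241 224
112   -3   -2  -42  -52  -22    3  -14    4   97   85    0   -4   28 |  95  89  91  94 126 138 117 154 245 247 228 190 205
120   -3   -1  -37 -120  -95   -7  -24  -13   24   23   23   23   -3 |  93  82  91  97 124 197 148 208 246 247 245 126 165
128   -3    2   24   18  -61  -80  -22  -36   23   -6  -19  -10   -1 |  94  85 114 119 112 113 154 185 246 206 185 107 164
136   -2   15   28   28   28  -28  -55  -34    0    4  -17   -1   -4 |  91  93 119 120 120  98  92  97 133  96  90  84 117
```

{"method": "servo_tool", "body": {"turn": [[0,0,0],[0,0,0],[0,0,0],[0,0,0],[0,0,0]], "dp": [[-0.006,0.003,0],[0.006,-0.003,0],[0,0,0],[-0.004,0.002,0],[-0.006,0.003,0]], "fingers": [0,0,0,0,0]}}

```text
clock: 14.22
position: [536.4, 79.2, 127.6]
ee_rot: [0.959, -0.244, -0.14, -0.026]
contact_force: [-0.5, -0.8, -2.7]
gripper_width: 17.0
```

```bash
python3 -c "
from h import *
look('p5')" | head -11
```

```text
t 14.22 tcp [536.4  79.2 127.6] pitch 16.4 roll 1.1 yaw -28.6 lip [586.6  50.9  72.1] pan x,y -1.4 -43.6 F [-0.5 -0.8 -2.7]
 w [284, 47, 30, 31] 0.86 pan 12.0 -70.0
 w [329, 138, 31, 15] 0.7 pan -18.0 -18.0
 w [282, 115, 34, 35] 0.64 pan 13.0 -27.0
 w [325, 29, 33, 36] 0.57 pan -14.0 -79.0
 lipdiff 3037
```

{"method": "servo_tool", "body": {"turn": [[0,0,0],[0,0,0],[0,0,0],[0,0,0],[0,0,0]], "dp": [[-0.006,0.003,0],[-0.007,0.004,0],[0.006,-0.003,0],[-0.007,0.004,0],[0,0,0]], "fingers": [0,0,0,0,0]}}

```text
clock: 15.05
position: [521.6, 87.8, 127.9]
ee_rot: [0.959, -0.243, -0.14, -0.026]
contact_force: [0.7, 0.1, -3.1]
gripper_width: 17.1
```

```bash
python3 -c "
from h import *
look('p6')" | head -11
```

```text
t 15.05 tcp [521.6  87.8 127.9] pitch 16.4 roll 1.0 yaw -28.6 lip [572.   59.6  72.5] pan x,y -0.8 -26.6 F [ 0.7  0.1 -3.1]
 w [286, 68, 30, 30] 0.74 pan 11.0 -42.0
 w [329, 121, 31, 30] 0.67 pan -17.0 -7.0
 w [290, 140, 21, 11] 0.6 pan 13.0 -1.0
 t [334, 177, 10, 13] 0.57 pan -10.0 -3.0
 lipdiff 3015
```

{"method": "servo_tool", "body": {"turn": [[0,0,0],[0,0,0],[0,0,0],[0,0,0],[0,0,0]], "dp": [[-0.005,0.003,0],[-0.006,0.003,0],[-0.006,0.003,0],[-0.006,0.003,0],[-0.003,0.002,0]], "fingers": [0,0,0,0,0]}}

```text
clock: 15.88
position: [494.3, 102.5, 128.0]
ee_rot: [0.959, -0.243, -0.14, -0.026]
contact_force: [0.5, -1.0, -3.1]
gripper_width: 17.0
```

```bash
python3 -c "
from h import *
look('p7')" | head -11
```

```text
t 15.88 tcp [494.3 102.5 128. ] pitch 16.3 roll 1.0 yaw -28.6 lip [544.6  74.2  72.5] pan x,y -1.0 4.4 F [ 0.5 -1.  -3.1]
 w [278, 0, 39, 32] 0.67 pan 12.0 -47.0
 w [329, 117, 32, 34] 0.57 pan -17.0 22.0
 w [286, 137, 27, 13] 0.55 pan 13.0 28.0
 lipdiff 2971
```

Lip at +4; right‑lane tablet close to the lip. Shake here.

{"method": "servo_tool", "body": {"turn": [[0,0,0],[0,0,0],[0,0,0],[0,0,0],[0,0,0]], "dp": [[-0.007,0.004,0],[0.007,-0.004,0],[-0.007,0.004,0],[0.004,-0.002,0],[0,0,0]], "fingers": [0,0,0,0,0]}}

```text
clock: 16.7
position: [492.3, 104.3, 127.8]
ee_rot: [0.959, -0.244, -0.14, -0.026]
contact_force: [0.4, -0.6, -3.1]
gripper_width: 17.0
```

```bash
python3 -c "
from h import *
look('p8')" | head -11
```

```text
t 16.7 tcp [492.3 104.3 127.8] pitch 16.3 roll 1.0 yaw -28.7 lip [542.6  76.   72.4] pan x,y -0.5 7.0 F [ 0.4 -0.6 -3.1]
 w [284, 112, 30, 36] 0.89 pan 14.0 22.0
 w [329, 138, 30, 17] 0.83 pan -17.0 34.0
 w [280, 0, 38, 27] 0.8 pan 12.0 -45.0
 w [329, 73, 29, 34] 0.69 pan -15.0 -4.0
 lipdiff 3001
```

{"method": "servo_tool", "body": {"turn": [[0,0,0],[0,0,0],[0,0,0],[0,0,0],[0,0,0]], "dp": [[-0.005,0.003,0],[-0.005,0.003,0],[-0.006,0.003,0],[0.005,-0.003,0],[-0.006,0.003,0]], "fingers": [0,0,0,0,0]}}

```text
clock: 17.52
position: [473.8, 114.0, 127.9]
ee_rot: [0.959, -0.244, -0.14, -0.026]
contact_force: [0.5, -0.7, -2.5]
gripper_width: 17.4
```

```bash
python3 -c "
from h import *
look('p9')" | head -11
```

```text
t 17.52 tcp [473.8 114.  127.9] pitch 16.3 roll 1.0 yaw -28.6 lip [524.2  85.7  72.5] pan x,y -0.7 27.9 F [ 0.5 -0.7 -2.5]
 w [283, 100, 31, 35] 0.97 pan 13.0 34.0
 w [331, 36, 29, 35] 0.93 pan -15.0 -4.0
 w [327, 129, 34, 24] 0.76 pan -17.0 50.0
 lipdiff 2860
```

{"method": "servo_tool", "body": {"turn": [[0,0,0],[0,0,0],[0,0,0],[0,0,0],[0,0,0]], "dp": [[-0.005,0.003,0],[0.004,-0.002,0],[0,0,0],[-0.005,0.003,0],[-0.005,0.003,0]], "fingers": [0,0,0,0,0]}}

```text
clock: 18.35
position: [462.0, 121.3, 127.8]
ee_rot: [0.959, -0.244, -0.14, -0.026]
contact_force: [-0.2, -0.2, -2.1]
gripper_width: 17.2
```

```bash
python3 -c "
from h import *
look('p10')" | head -11
```

```text
t 18.35 tcp [462.  121.3 127.8] pitch 16.3 roll 1.0 yaw -28.6 lip [512.3  93.   72.4] pan x,y -0.0 41.8 F [-0.2 -0.2 -2.1]
 w [324, 121, 39, 32] 0.87 pan -16.0 61.0
 w [284, 39, 30, 38] 0.83 pan 13.0 12.0
 w [332, 6, 32, 40] 0.59 pan -15.0 -5.0
 w [285, 145, 26, 4] 0.45 pan 15.0 69.0
 t [389, 129, 13, 14] 0.29 pan -75.0 -176.0
 lipdiff 2953
```

{"method": "servo_tool", "body": {"turn": [[0,0,0],[0,0,0],[0,0,0],[0,0,0],[0,0,0]], "dp": [[-0.006,0.003,0],[-0.006,0.004,0],[0.006,-0.003,0],[-0.006,0.003,0],[0,0,0]], "fingers": [0,0,0,0,0]}}

```text
clock: 19.18
position: [449.6, 128.8, 128.1]
ee_rot: [0.959, -0.243, -0.14, -0.026]
contact_force: [-0.4, -0.5, -2.1]
gripper_width: 16.9
```

```bash
python3 -c "
from h import *
look('p11')" | head -11
```

```text
t 19.18 tcp [449.6 128.8 128.1] pitch 16.3 roll 1.0 yaw -28.6 lip [499.9 100.5  72.7] pan x,y 0.7 56.3 F [-0.4 -0.5 -2.1]
 w [332, 0, 36, 19] 0.95 pan -15.0 2.0
 w [286, 6, 32, 44] 0.84 pan 12.0 11.0
 w [324, 111, 38, 32] 0.75 pan -15.0 69.0
 w [282, 130, 35, 20] 0.72 pan 15.0 78.0
 lipdiff 2723
```

{"method": "servo_tool", "body": {"turn": [[0,0,0],[0,0,0],[0,0,0],[0,0,0],[0,0,0]], "dp": [[-0.006,0.003,0],[0.006,-0.003,0],[-0.006,0.003,0],[0.006,-0.003,0],[0,0,0]], "fingers": [0,0,0,0,0]}}

```text
clock: 20.0
position: [450.3, 128.7, 128.2]
ee_rot: [0.96, -0.243, -0.139, -0.026]
contact_force: [0.4, 0.4, -2.8]
gripper_width: 16.8
```

```bash
python3 -c "
from h import *
look('p12')" | head -11
```

```text
t 20.0 tcp [450.3 128.7 128.2] pitch 16.3 roll 1.0 yaw -28.6 lip [500.8 100.4  72.8] pan x,y 1.0 55.5 F [ 0.4  0.4 -2.8]
 w [281, 115, 35, 31] 0.93 pan 16.0 70.0
 w [332, 0, 36, 20] 0.93 pan -15.0 1.0
 w [321, 64, 36, 35] 0.63 pan -11.0 39.0
 w [284, 11, 30, 38] 0.56 pan 13.0 12.0
 w [329, 137, 29, 13] 0.55 pan -15.0 80.0
 lipdiff 2863
```

{"method": "servo_tool", "body": {"turn": [[0,0,0],[0,0,0],[0,0,0],[0,0,0],[0,0,0]], "dp": [[-0.005,0.002,0],[-0.006,0.003,0],[0.005,-0.003,0],[-0.006,0.003,0],[0,0,0]], "fingers": [0,0,0,0,0]}}

```text
clock: 20.82
position: [436.6, 134.1, 128.2]
ee_rot: [0.96, -0.243, -0.14, -0.026]
contact_force: [-0.1, -0.4, -2.9]
gripper_width: 16.9
```

```bash
python3 -c "
from h import *
look('p13')" | head -11
```

```text
t 20.82 tcp [436.6 134.1 128.2] pitch 16.3 roll 1.0 yaw -28.6 lip [487.  105.9  72.8] pan x,y -0.8 70.2 F [-0.1 -0.4 -2.9]
 w [282, 0, 35, 21] 0.9 pan 11.0 17.0
 w [283, 68, 37, 32] 0.89 pan 11.0 55.0
 w [328, 123, 30, 32] 0.83 pan -16.0 91.0
 w [318, 35, 37, 38] 0.78 pan -10.0 38.0
 lipdiff 2977
```

{"method": "servo_tool", "body": {"turn": [[0,0,0],[0,0,0],[0,0,0],[0,0,0],[0,0,0]], "dp": [[-0.005,0.003,0],[-0.006,0.003,0],[0.006,-0.003,0],[-0.005,0.003,0],[0,0,0]], "fingers": [0,0,0,0,0]}}

```text
clock: 21.65
position: [426.4, 140.5, 128.2]
ee_rot: [0.96, -0.243, -0.139, -0.026]
contact_force: [1.0, -0.8, -2.6]
gripper_width: 17.1
```

```bash
python3 -c "
from h import *
look('p14')" | head -11
```

```text
t 21.65 tcp [426.4 140.5 128.2] pitch 16.3 roll 1.0 yaw -28.6 lip [476.8 112.2  72.8] pan x,y -0.1 82.2 F [ 1.  -0.8 -2.6]
 w [283, 37, 37, 34] 0.92 pan 11.0 51.0
 w [197, 315, 20, 21] 0.74 pan 122.0 312.0
 w [322, 12, 37, 41] 0.65 pan -11.0 39.0
 w [328, 114, 34, 33] 0.55 pan -17.0 97.0
 lipdiff 2650
```

{"method": "servo_tool", "body": {"turn": [[0,0,0],[0,0,0],[0,0,0],[0,0,0],[0,0,0]], "dp": [[0.005,-0.003,0],[-0.006,0.003,0],[0.006,-0.003,0],[-0.005,0.003,0],[0,0,0]], "fingers": [0,0,0,0,0]}}

```text
clock: 22.48
position: [427.0, 140.3, 128.2]
ee_rot: [0.959, -0.244, -0.139, -0.026]
contact_force: [0.4, -0.5, -3.0]
gripper_width: 16.7
```

```bash
python3 -c "
from h import *
look('p15')" | head -11
```

```text
t 22.48 tcp [427.  140.3 128.2] pitch 16.3 roll 1.0 yaw -28.6 lip [477.4 112.   72.8] pan x,y -0.0 81.5 F [ 0.4 -0.5 -3. ]
 w [322, 13, 38, 40] 0.84 pan -11.0 39.0
 w [329, 64, 32, 30] 0.78 pan -15.0 64.0
 w [283, 41, 34, 32] 0.61 pan 12.0 52.0
 lipdiff 2901
```

{"method": "servo_tool", "body": {"turn": [[-0.027,-0.05,0],[-0.027,-0.05,0],[-0.027,-0.05,0],[-0.027,-0.05,0],[-0.015,-0.057,0]], "dp": [[-0.004,0.01,0.002],[-0.005,0.03,0.002],[-0.005,0.035,0],[-0.005,0.035,0],[-0.005,0.03,0]], "fingers": [0,0,0,0,0]}}

```text
clock: 23.3
position: [404.2, 282.5, 132.7]
ee_rot: [0.968, -0.25, 0.005, 0.001]
contact_force: [0.3, -0.3, -2.5]
gripper_width: 17.1
```

Run:
```python
from h import *
info()
d=cam('top')
s={r:search_frame(r,'top')[:1] for r in ['kit_box_2','bench_timer']}
for k,v in s.items():
    if v:
        l,t,w,h=v[0]['box'];print(k,[atz(d,*c,20)[:2].round() for c in [(l,t),(l+w,t),(l,t+h),(l+w,t+h)]])
save(d,'top2.png',(230,100,160,150),4)
for r in search_frame('tablet_0','top'):
    b=r['box'];q=atz(d,b[0]+b[2]/2,b[1]+b[3]/2,60)[:2]-[549,73];print(np.round(b),round(r['score'],2),(q@[.479,.878]).round(),(q@[-.878,.479]).round())
```

```text
t 23.3 tcp [404.2 282.5 132.7] pitch -0.5 roll -0.0 yaw -29.0 lip [466.6 248.   96.4] pan x,y 114.2 156.2 F [ 0.3 -0.3 -2.5]
kit_box_2 [array([567., 491.]), array([569., 385.]), array([466., 483.]), array([467., 379.])]
bench_timer [array([314., 430.]), array([314., 371.]), array([243., 425.]), array([244., 367.])]
[337. 159.   3.  11.] 0.64 13.0 -43.0
[318. 196.   6.   6.] 0.49 8.0 53.0
[323. 182.   6.   8.] 0.42 12.0 19.0
```

View pics/top2.png

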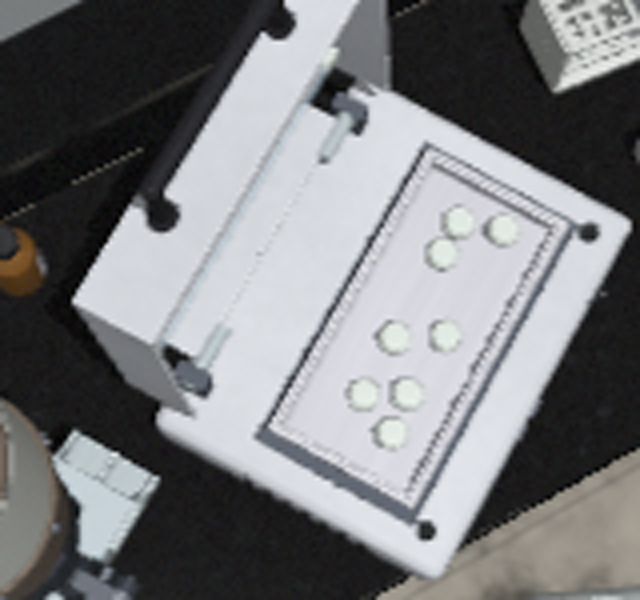

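{"method": "servo_tool", "body": {"turn": [[0,0,0],[0,0,0],[0,0,0],[0,0,0],[0,0,0]], "dp": [[-0.002,0.012,-0.01],[0,0.006,-0.02],[0,0,-0.025],[0,0,-0.018],[0,0,-0.007]], "fingers": [0,0,0,0,0]}}

```text
clock: 24.12
position: [403.7, 298.5, 48.4]
ee_rot: [0.967, -0.254, 0.003, 0.001]
contact_force: [0.5, 0.9, -2.5]
gripper_width: 16.8
```

Run:
```python
from h import *
info();d=cam('side')
class D(dict):pass
import numpy as np
d=cam('top')
for u,v in [(458,221),(503,229),(442,254),(395,337),(444,336),(362,393),(405,392),(390,432)]:
    q=atz(d,230+(u+.5)/4-.5,100+(v+.5)/4-.5,62)[:2]-[549,73];print((q@[.479,.878]).round(),(q@[-.878,.479]).round())
```

```text
t 24.12 tcp [403.7 298.5  48.4] pitch -0.3 roll 0.1 yaw -29.4 lip [465.7 263.5  11.9] pan x,y 127.4 164.3 F [ 0.5  0.9 -2.5]
12.0 -70.0
-14.0 -79.0
10.0 -47.0
10.0 12.0
-15.0 -3.0
11.0 51.0
-11.0 38.0
-14.0 64.0
```

{"method": "servo_tool", "body": {"turn": [[0,0,0],[0,0,0],[0,0,0],[0,0,0],[0,0,0]], "dp": [[0,0,-0.005],[0,0,-0.003],[0,0,-0.002],[0,0,-0.0015],[0,0,0]], "fingers": [0,0,0,0,0]}}

```text
clock: 24.85
position: [405.0, 299.8, 38.9]
ee_rot: [0.967, -0.254, 0.004, -0.001]
contact_force: [0.7, -0.1, -1.2]
gripper_width: 17.0
```

{"method": "servo_tool", "body": {"turn": [[0,0,0],[0,0,0],[0,0,0],[0,0,0],[0,0,0]], "dp": [[0,0,-0.001],[0,0,0],[0,0,0],[0,0,0],[0,0,0]], "fingers": [0,0.015,0.03,0.06,0.0854]}}

```text
clock: 25.48
position: [405.8, 300.8, 39.0]
ee_rot: [0.967, -0.253, 0.004, -0.002]
contact_force: [-0.3, 0.0, -0.1]
gripper_width: 65.1
```

{"method": "servo_tool", "body": {"turn": [[0,0,0],[0,0,0],[0,0,0],[0,0,0],[0,0,0]], "dp": [[0,0,0],[0,0,0.01],[0,0,0.03],[0,0,0.05],[0,0,0.06]], "fingers": [0.0854,0.0854,0.0854,0.0854,0.0854]}}

```text
clock: 26.1
position: [403.7, 298.1, 190.2]
ee_rot: [0.967, -0.253, 0.002, 0.003]
contact_force: [0.1, 1.1, -0.4]
gripper_width: 85.3
```

{"method": "servo_tool", "body": {"turn": [[0.08,-0.044,0],[0.088,-0.048,0],[0.088,-0.048,0],[0.088,-0.048,0],[0.088,-0.048,0]], "dp": [[0.002,-0.01,0.03],[0.003,-0.025,0.03],[0.003,-0.025,0.03],[0.003,-0.025,0.03],[0.003,-0.02,0.025]], "fingers": [0.05,0.05,0.05,0.05,0.05]}}

```text
clock: 26.72
position: [418.2, 193.3, 348.3]
ee_rot: [0.936, -0.242, 0.068, -0.247]
contact_force: [0.3, 0.3, -0.2]
gripper_width: 50.1
```

Run:
```python
from h import *
info()
d=cam('top')
P=lambda p:((p[:2]-[549,73])@[.479,.878],(p[:2]-[549,73])@[-.878,.479])
print('handle net',search_frame('hood_handle','top')[:1], search_frame('shaker','top')[:1])
for z in (0,100,200,300):
    print(z,[np.round(P(atz(d,160+u/3.3,70+v/3.3,z)),0) for u,v in [(110,195),(300,97),(480,5)]])
d=cam('wrist');save(d,'w4.png')
def W(x,y,z): return np.array([549+.479*x-.878*y,73+.878*x+.479*y,z])
for y in(-50,0,50): print(np.round(proj(d,W(130,y,269)),0))
print(search_frame('hood_handle','wrist')[:2])
```

```text
t 26.73 tcp [418.2 193.3 348.3] pitch -0.4 roll -29.6 yaw -29.1 lip [489.3 174.6 316.7] pan x,y 60.6 101.1 F [ 0.3  0.3 -0.2]
handle net [{'box': [247.3, 77.9, 79.7, 120.9], 'score': 0.94}] [{'box': [217.1, 214.4, 49.1, 55.8], 'score': 0.79}]
0 [array([385.,  42.]), array([ 299., -101.]), array([ 215., -242.])]
100 [array([343.,  61.]), array([266., -68.]), array([ 189., -195.])]
200 [array([301.,  80.]), array([232., -35.]), array([ 164., -147.])]
300 [array([259., 100.]), array([199.,  -1.]), array([ 139., -100.])]
[271. -86.]
[274. -14.]
[276.  54.]
[{'box': [261.9, 0.0, 129.7, 133.7], 'score': 0.71}]
```

View pics/w4.png

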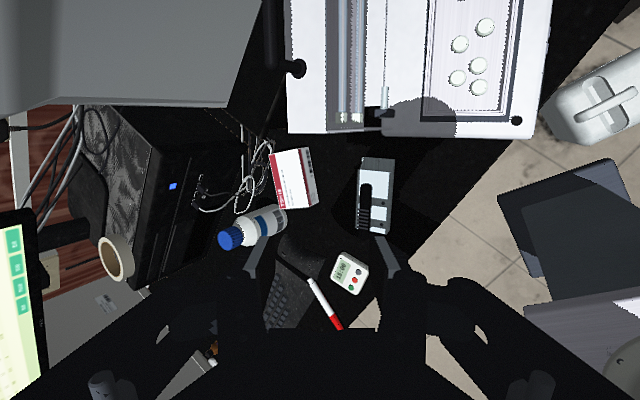

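{"method": "servo_tool", "body": {"turn": [[0,0,0],[0,0,0],[0,0,0],[0,0,0],[0,0,0]], "dp": [[0.03,-0.006,0],[0.037,-0.008,-0.004],[0.037,-0.008,-0.004],[0.035,-0.008,-0.004],[0.03,-0.006,-0.004]], "fingers": [0.05,0.05,0.05,0.05,0.05]}}

```text
clock: 27.6
position: [589.1, 162.5, 321.6]
ee_rot: [0.939, -0.239, 0.059, -0.24]
contact_force: [0.7, 0.8, -0.1]
gripper_width: 50.0
```

Run:
```python
from h import *
info()
d=cam('wrist');save(d,'w5.png')
def W(x,y,z): return np.array([549+.479*x-.878*y,73+.878*x+.479*y,z])
for y in(-50,0,50): print(np.round(proj(d,W(130,y,269)),0))
g=cv2.cvtColor(d['img'],cv2.COLOR_RGB2GRAY)
for v in (60,90,120,150,180,210): print(v,np.flatnonzero(g[v,150:480]<45)[[0,-1]]+150 if (g[v,150:480]<45).any() else '')
s=d['s'];M=R.from_quat(s['ee_rot']).as_matrix();t=W(130,0,269)+19*M[:,2];print('target tcp',t.round(1),(t-s['position']).round(1),M[:,2].round(3))
```

```text
t 27.6 tcp [589.1 162.5 321.6] pitch 0.2 roll -28.6 yaw -28.5 lip [659.8 144.3 288.8] pan x,y 115.7 -63.1 F [ 0.7  0.8 -0.1]
[317. 134.]
[317. 203.]
[317. 263.]
60 [312 440]
90 [298 464]
120 [284 461]
150 [271 457]
180 [257 453]
210 [241 449]
target tcp [615.5 195.2 252.3] [ 26.5  32.6 -69.2] [ 0.225  0.422 -0.878]
```

View pics/w5.png

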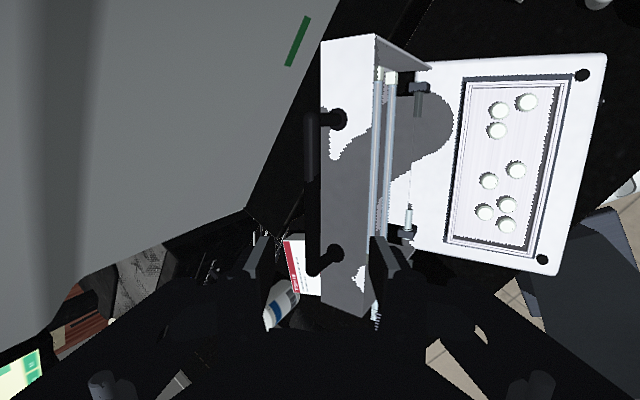

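{"method": "servo_tool", "body": {"turn": [[0,0,0],[0,0,0],[0,0,0],[0,0,0],[0,0,0]], "dp": [[0.006,0.008,-0.015],[0.006,0.008,-0.018],[0.006,0.008,-0.018],[0.004,0.006,-0.011],[0,0,0]], "fingers": [0.05,0.05,0.05,0.05,0.05]}}

```text
clock: 28.28
position: [612.2, 198.2, 246.7]
ee_rot: [0.941, -0.238, 0.053, -0.235]
contact_force: [-0.5, -2.5, 5.6]
gripper_width: 49.7
```

Run:
```python
from h import *
info()
d=cam('wrist');save(d,'w6.png')
def W(x,y,z): return np.array([549+.479*x-.878*y,73+.878*x+.479*y,z])
for y in(-50,0,50): print(np.round(proj(d,W(133,y,269)),0))
s=d['s'];M=R.from_quat(s['ee_rot']).as_matrix();t=W(133,0,269)+19*M[:,2];print('target tcp',t.round(1),(t-s['position']).round(1),M[:,2].round(3))
```

```text
t 28.27 tcp [612.2 198.2 246.7] pitch 0.6 roll -27.8 yaw -28.2 lip [682.6 180.1 213.2] pan x,y 158.0 -66.0 F [-0.5 -2.5  5.6]
[312. 154.]
[313. 263.]
[313. 348.]
target tcp [616.7 197.7 252.2] [ 4.6 -0.5  5.5] [ 0.212  0.416 -0.884]
```

View pics/w6.png

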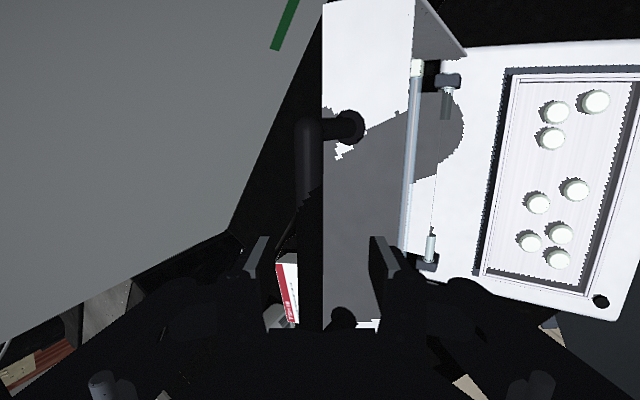

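{"method": "servo_tool", "body": {"turn": [[0,0,0],[0,0,0],[0,0,0],[0,0,0],[0,0,0]], "dp": [[0.002,-0.001,0.004],[0.002,-0.001,0.004],[0,0,0],[0,0,0],[0,0,0]], "fingers": [0.05,0.05,0.04,0.03,0.02]}}

```text
clock: 28.95
position: [615.4, 196.9, 254.9]
ee_rot: [0.941, -0.238, 0.053, -0.235]
contact_force: [0.0, 0.2, 0.0]
gripper_width: 20.1
```

{"method": "servo_tool", "body": {"turn": [[0,0,0],[0,0,0],[0,0,0],[0,0,0],[0,0,0]], "dp": [[0.001,0.001,-0.003],[0,0,0],[0,0,0],[0,0,0],[0,0,0]], "fingers": [0.02,0.01,0,0,0]}}

```text
clock: 29.58
position: [616.6, 198.2, 251.7]
ee_rot: [0.941, -0.238, 0.053, -0.235]
contact_force: [-0.0, -0.1, -0.1]
gripper_width: 10.1
```

Run:
```python
from h import *
info();s=read_state();M=R.from_quat(s['ee_rot']).as_matrix();g=np.array(s['position'])-19*M[:,2];e=g[:2]-[549,73]
print('bar pan x,y,z',e@[.479,.878],e@[-.878,.479],g[2],s['gripper_width'],'hinge rel',e@[.479,.878]-100,g[2]-66)
# arc plan: pan-frame bar positions every 0.125 s
r=205.5;a=np.arctan2(g[2]-66,-(e@[.479,.878]-100));print(a)
th=np.linspace(a,0.068,21)
X=-r*np.cos(th);Z=r*np.sin(th);dx=np.diff(X);dz=np.diff(Z)
for i in range(20): print(i,np.round([dx[i]*.479,dx[i]*.878,dz[i]],1), 'bar',np.round([549+.479*(100+X[i+1]),73+.878*(100+X[i+1]),66+Z[i+1]]))
```

```text
t 29.57 tcp [616.6 198.2 251.7] pitch 0.7 roll -27.9 yaw -28.2 lip [686.9 180.1 218.1] pan x,y 160.1 -69.8 F [-0.  -0.1 -0.1]
bar pan x,y,z 133.36944307955005 0.35904834729095114 268.4882878990525 10.098181420754445 hinge rel 33.36944307955005 202.48828789905252
1.734125226572949
0 [ -8.1 -14.9   2.1] bar [605. 175. 271.]
1 [ -8.2 -15.    0.7] bar [597. 160. 271.]
2 [ -8.2 -15.   -0.8] bar [588. 145. 271.]
3 [ -8.1 -14.9  -2.2] bar [580. 130. 269.]
4 [ -8.  -14.7  -3.6] bar [572. 116. 265.]
5 [ -7.8 -14.4  -5. ] bar [564. 101. 260.]
6 [ -7.6 -14.   -6.3] bar [557.  87. 254.]
7 [ -7.3 -13.5  -7.6] bar [549.  74. 246.]
8 [ -7.  -12.9  -8.9] bar [542.  61. 237.]
9 [ -6.6 -12.2 -10.1] bar [536.  49. 227.]
10 [ -6.2 -11.4 -11.2] bar [530.  37. 216.]
11 [ -5.7 -10.5 -12.2] bar [524.  27. 204.]
12 [ -5.2  -9.6 -13.2] bar [519.  17. 191.]
13 [ -4.7  -8.6 -14. ] bar [514.   9. 177.]
14 [ -4.1  -7.5 -14.8] bar [510.   1. 162.]
15 [ -3.5  -6.4 -15.5] bar [506.  -5. 146.]
16 [ -2.9  -5.3 -16. ] bar [503. -11. 130.]
17 [ -2.2  -4.1 -16.5] bar [501. -15. 114.]
18 [ -1.6  -2.9 -16.8] bar [500. -18.  97.]
19 [ -0.9  -1.6 -17. ] bar [499. -19.  80.]
```

{"method": "servo_tool", "body": {"turn": [[0,0,0],[0,0,0],[0,0,0],[0,0,0],[0,0,0]], "dp": [[0,0,0],[-0.004,-0.007,0.001],[-0.004,-0.008,0.001],[-0.008,-0.015,0.001],[-0.008,-0.015,0]], "fingers": [0,0,0,0,0]}}

```text
clock: 30.2
position: [591.5, 152.3, 253.9]
ee_rot: [0.941, -0.238, 0.053, -0.236]
contact_force: [2.0, 0.9, -1.2]
gripper_width: 10.1
```

```bash
cat >> h.py <<'E'
def arc(step,n=5):
    s=read_state();M=R.from_quat(s['ee_rot']).as_matrix();g=np.array(s['position'])-19*M[:,2];e=g[:2]-[549,73]
    x=e@[.479,.878]-100;z=g[2]-66;a=np.arctan2(z,-x);print('t',s['clock'],'r',np.hypot(x,z).round(1),'hood',(a-.068).round(3),'y',(e@[-.878,.479]).round(1),'w',s['gripper_width'].round(1),'F',np.round(s['contact_force'],1),'tq',np.round(s['wrist_torque'],2))
    r=np.hypot(x,z)
    th=a-np.arange(n+1)*step/r;X=-r*np.cos(th);Z=r*np.sin(th)
    for i in range(n): print(np.round([(X[i+1]-X[i])*.479,(X[i+1]-X[i])*.878,Z[i+1]-Z[i]],1),end=' ')
    print()
E
python3 -c "
from h import *
arc(16,10)"
```

```text
Traceback (most recent call last):
  File "h.py", line 44, in arc
    x=e@[.479,.878]-100;z=g[2]-66;a=np.arctan2(z,-x);print('t',s['clock'],'r',np.hypot(x,z).round(1),'hood',(a-.068).round(3),'y',(e@[-.878,.479]).round(1),'w',s['gripper_width'].round(1),'F',np.round(s['contact_force'],1),'tq',np.round(s['wrist_torque'],2))
                                                                                                                                                                ^^^^^^^^^^^^^^^^^^^^^^^^
AttributeError: 'float' object has no attribute 'round'
```

```bash
sed -i "s/s\['gripper_width'\].round(1)/round(s['gripper_width'],1)/" h.py; python3 -c "
from h import *
arc(16,10)
for c in ('top','side'):
    d=cam(c);save(d,'h1'+c+'.png');print([(np.round(r['box']),r['score']) for r in search_frame('hood',c)[:1]])"
```

```text
t 30.2 r 205.5 hood 1.411 y 0.3 w 10.1 F [ 2.   0.9 -1.2] tq [-0.3   0.11 -0.02]
[ -7.6 -13.9  -2.1] [ -7.5 -13.7  -3.3] [ -7.3 -13.5  -4.5] [ -7.2 -13.1  -5.7] [ -6.9 -12.7  -6.8] [ -6.6 -12.2  -8. ] [ -6.3 -11.6  -9. ] [ -6. -11. -10.] [ -5.6 -10.2 -10.9] [ -5.2  -9.5 -11.8] 
[(array([262., 182.,  13.,  18.]), 0.52)]
[(array([257., 115.,  64., 110.]), 0.79)]
```

{"method": "servo_tool", "body": {"turn": [[0,0,0],[0,0,0],[0,0,0],[0,0,0],[0,0,0]], "dp": [[-0.0076,-0.0139,-0.002],[-0.0075,-0.0137,-0.0033],[-0.0073,-0.0135,-0.0045],[-0.0072,-0.0131,-0.0057],[-0.0069,-0.0127,-0.0068]], "fingers": [0,0,0,0,0]}}

```text
clock: 31.02
position: [554.2, 83.6, 231.7]
ee_rot: [0.94, -0.237, 0.054, -0.238]
contact_force: [-0.9, 0.1, 6.6]
gripper_width: 9.8
```

```bash
python3 -c "
from h import *
arc(16,5)
d=cam('side');print([(np.round(r['box']),r['score']) for r in search_frame('hood','side')[:1]])"
```

```text
t 31.025 r 206.7 hood 1.013 y 0.3 w 9.8 F [-0.9  0.1  6.6] tq [0.11 0.12 0.01]
[ -6.6 -12.1  -8.1] [ -6.3 -11.5  -9.1] [ -5.9 -10.9 -10.1] [ -5.6 -10.2 -11. ] [ -5.1  -9.4 -11.9] 
[(array([259., 119.,  83., 106.]), 0.87)]
```

{"method": "servo_tool", "body": {"turn": [[0,0,0],[0,0,0],[0,0,0],[0,0,0],[0,0,0]], "dp": [[-0.0065,-0.012,-0.0085],[-0.0062,-0.0114,-0.0095],[-0.0059,-0.0108,-0.0105],[-0.0055,-0.0101,-0.0112],[-0.0051,-0.0093,-0.012]], "fingers": [0,0,0,0,0]}}

```text
clock: 31.75
position: [522.8, 26.0, 178.8]
ee_rot: [0.94, -0.237, 0.054, -0.237]
contact_force: [2.5, 3.2, -4.1]
gripper_width: 9.8
```

```bash
python3 -c "
from h import *
arc(14,5)
d=cam('side');print([(np.round(r['box']),r['score']) for r in search_frame('hood','side')[:1]])"
```

```text
t 31.75 r 208.0 hood 0.604 y 0.2 w 9.8 F [ 2.5  3.2 -4.1] tq [-0.14 -0.3  -0.25]
[ -4.   -7.3 -11.2] [ -3.6  -6.6 -11.8] [ -3.2  -5.9 -12.3] [ -2.8  -5.2 -12.7] [ -2.4  -4.4 -13.1] 
[(array([262., 134.,  95.,  93.]), 0.56)]
```

{"method": "servo_tool", "body": {"turn": [[0,0,0],[0,0,0],[0,0,0],[0,0,0],[0,0,0]], "dp": [[-0.0039,-0.0072,-0.0112],[-0.0035,-0.0064,-0.0118],[-0.0031,-0.0057,-0.0123],[-0.0027,-0.005,-0.0127],[-0.0023,-0.0042,-0.013]], "fingers": [0,0,0,0,0]}}

```text
clock: 32.48
position: [506.2, -4.6, 114.1]
ee_rot: [0.94, -0.237, 0.054, -0.237]
contact_force: [1.6, 2.3, -1.7]
gripper_width: 9.6
```

```bash
python3 -c "
from h import *
arc(9,5)
d=cam('side');print([(np.round(r['box']),r['score']) for r in search_frame('hood','side')[:1]])"
```

```text
t 32.475 r 208.0 hood 0.249 y 0.2 w 9.6 F [ 1.6  2.3 -1.7] tq [ 0.33 -0.14 -0.03]
[-1.3 -2.3 -8.6] [-1.1 -2.  -8.7] [-0.9 -1.6 -8.8] [-0.7 -1.3 -8.9] [-0.5 -1.  -8.9] 
[(array([265., 150.,  97.,  76.]), 0.74)]
```

{"method": "servo_tool", "body": {"turn": [[0,0,0],[0,0,0],[0,0,0],[0,0,0],[0,0,0]], "dp": [[-0.0013,-0.0023,-0.0086],[-0.0011,-0.002,-0.0087],[-0.0009,-0.0016,-0.0085],[-0.0005,-0.001,-0.006],[-0.0003,-0.0006,-0.004]], "fingers": [0,0,0,0,0]}}

```text
clock: 33.2
position: [502.3, -11.7, 76.0]
ee_rot: [0.94, -0.238, 0.054, -0.238]
contact_force: [0.1, 3.4, 0.5]
gripper_width: 10.0
```

{"method": "servo_tool", "body": {"turn": [[0,0,0],[0,0,0],[0,0,0],[0,0,0],[0,0,0]], "dp": [[0,0,-0.004],[0,0,-0.003],[0,0,-0.002],[0,0,-0.002],[0,0,0]], "fingers": [0,0,0,0,0]}}

```text
clock: 33.83
position: [502.0, -12.3, 70.9]
ee_rot: [0.941, -0.234, 0.054, -0.239]
contact_force: [1.5, 2.4, -2.1]
gripper_width: 9.6
```

```bash
python3 -c "
from h import *
arc(2,5);info()
d=cam('side');print([(np.round(r['box']),r['score']) for r in search_frame('hood','side')[:1]])"
```

```text
t 33.825 r 207.6 hood 0.036 y 0.1 w 9.6 F [ 1.5  2.4 -2.1] tq [-0.33  0.2  -0.15]
[-0.1 -0.2 -2. ] [-0.1 -0.2 -2. ] [-0.1 -0.1 -2. ] [-0.1 -0.1 -2. ] [-0.1 -0.1 -2. ] 
t 33.83 tcp [502.  -12.3  70.9] pitch 0.5 roll -28.4 yaw -27.8 lip [572.7 -29.7  37.7] pan x,y -78.8 -70.0 F [ 1.5  2.4 -2.1]
[(array([266., 158.,  96.,  67.]), 0.71)]
```

{"method": "servo_tool", "body": {"turn": [[0,0,0],[0,0,0],[0,0,0],[0,0,0],[0,0,0]], "dp": [[0,0,-0.004],[0,0,-0.004],[0,0,-0.004],[0,0,-0.003],[0,0,-0.003]], "fingers": [0,0,0,0,0]}}

```text
clock: 34.55
position: [502.0, -12.2, 70.4]
ee_rot: [0.942, -0.224, 0.056, -0.245]
contact_force: [-7.7, -1.7, 21.6]
gripper_width: 9.6
```

```bash
python3 -c "
from h import *
arc(2,1);info()
d=cam('side');print([(np.round(r['box']),r['score']) for r in search_frame('hood','side')[:1]])"
```

```text
t 34.55 r 207.6 hood 0.033 y 0.1 w 9.6 F [-7.7 -1.7 21.6] tq [1.7  1.16 0.52]
[-0.1 -0.2 -2. ] 
t 34.55 tcp [502.  -12.2  70.4] pitch 0.3 roll -29.1 yaw -26.8 lip [573.4 -28.   37.8] pan x,y -77.0 -69.8 F [-7.7 -1.7 21.6]
[(array([267., 159.,  97.,  69.]), 0.62)]
```

{"method": "servo_tool", "body": {"turn": [[0,0,0],[0,0,0],[0,0,0],[0,0,0],[0,0,0]], "dp": [[0,0,0],[0,0,-0.001],[0,0,0],[0,0,0],[0,0,0]], "fingers": [0,0,0.01,0.015,0.02]}}

```text
clock: 35.28
position: [501.6, -13.0, 69.3]
ee_rot: [0.942, -0.225, 0.056, -0.244]
contact_force: [-0.4, 0.2, 0.2]
gripper_width: 19.9
```

{"method": "servo_tool", "body": {"turn": [[0,0,0],[0,0,0],[0,0,0],[0,0,0],[0,0,0]], "dp": [[-0.002,-0.004,0.008],[-0.004,-0.008,0.018],[-0.006,-0.012,0.026],[-0.006,-0.012,0.026],[-0.004,-0.008,0.018]], "fingers": [0.02,0.02,0.02,0.02,0.02]}}

```text
clock: 35.9
position: [477.3, -60.5, 170.2]
ee_rot: [0.942, -0.224, 0.055, -0.243]
contact_force: [0.8, -1.1, 0.7]
gripper_width: 20.3
```

Run:
```python
from h import *
info()
def W(x,y,z): return np.array([549+.479*x-.878*y,73+.878*x+.479*y,z])
d=cam('side');t=cam('top');w=cam('wrist')
ims=[]
for c in (d,t,w):
    im=c['img'][:,:,::-1].copy()
    for y in (-58,58):
        for z,x,col in [(80,-105,(0,0,255)),(90,-104.5,(0,255,0))]:
            u,v=proj(c,W(x,y,z)); print(round(u,1),round(v,1))
    ims.append(im)
a=cv2.resize(ims[0][110:250,220:400],None,fx=2.2,fy=2.2);b=cv2.resize(ims[1][60:260,220:400],None,fx=2.2,fy=2.2)
o=np.zeros((440,800,3),np.uint8);o[:a.shape[0],:a.shape[1]]=a;o[:b.shape[0],400:400+b.shape[1]]=b
cv2.imwrite('pics/fin.png',o);cv2.imwrite('pics/wf.png',ims[2])
for u in (-58,0,58):pass
```

```text
t 35.9 tcp [477.3 -60.5 170.2] pitch 0.3 roll -28.8 yaw -26.7 lip [548.6 -76.4 137.4] pan x,y -131.4 -71.2 F [ 0.8 -1.1  0.7]
338.1 166.9
338.0 164.0
361.0 184.6
361.0 181.5
386.3 180.4
387.0 179.3
363.4 223.3
363.9 222.6
327.7 131.8
321.3 132.3
323.2 257.5
317.5 261.8
```

View pics/fin.png

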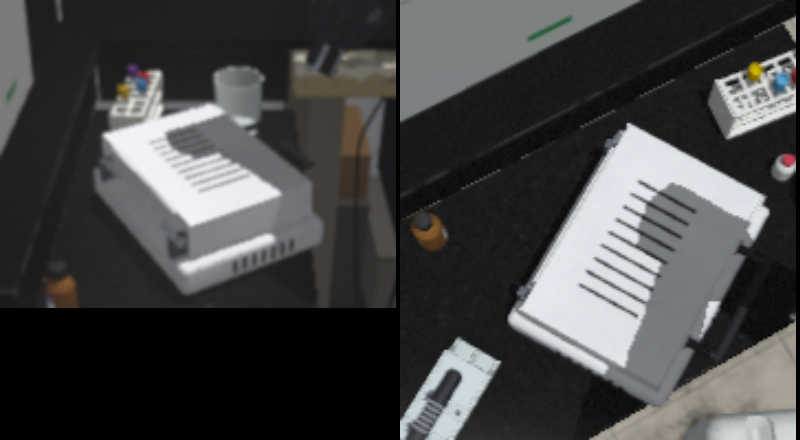

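```bash
python3 -c "
from h import *
info();print(job_done())"
```

```text
t 36.05 tcp [477.8 -60.1 169.5] pitch 0.2 roll -28.9 yaw -26.7 lip [549.1 -76.  136.9] pan x,y -130.7 -71.4 F [-0.5  0.2 -0.1]
the job is handed in; nothing more can be done
None
```

The job is done and handed in at about 36 s of the 72 s allowed.

- **Tablets:** I picked the shaker up by its grip and shook the tablets out as I drew it back along the pan. Before the hood went down, the top camera showed all eight lying flat and not stacked: 3 right, 2 middle, 3 left. I couldn't see them again once the hood was closed.
- **Shaker:** it stands upright on the counter, a little nearer the dryer than where it began and turned about 80 degrees.
- **Hood:** I lowered it while gripping the handle the whole way, then let go. The last pictures show it closed.
- **Other things:** I didn't touch the other things on the counter. The ones in the last pictures look to be in their places; the timer and carton were outside that view, so I didn't check them at the end. The gripper ended clear of everything, with no contact force.

**Checks that disagreed or came up short:**
- **Hood angle:** the arm's pose put it at about 0.03 rad when it stopped, not 0. It stopped moving against about 22 N, so I took this to be the bar slipping roughly 7 mm in the pads. I didn't measure the closed height separately.
- **Hood contact:** on the first approach to the handle a fingertip lightly touched the hood's edge, at about 6 N. I backed off before gripping.

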